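# Unpack a filter and index the filter unit three clicks

## Robot

A 6-joint arm with a two-finger parallel gripper is mounted at the origin on a cart in front of the work surface, level with it; the furniture and walls round the work are solid. World frame = base frame: x ahead of the robot, y to its left, z up, the work surface at z = 0. Lengths are in m, angles in rad, forces in N, time in s.
With the tool pointing down it reaches from about 0.35 to 0.775 m from the base axis. Payload 5.5 kg.
Tool frame: the origin (TCP) lies where the fingers leave the gripper's body, on its centre line; the fingertips stand env.tip_reach ahead of it and the grasp point (between the pads) lies 54 mm ahead of it (env.tip_reach is the distance from the TCP to the fingertips, in m); z points along the fingers, y is the line along which they close (so a half turn about z gives the same grasp; the last joint's range is limited). The gripper opens to 85 mm and grips with 20 to 120 N. Pads are 22 mm wide; open, the fingers measure 114 mm over their backs; the gripper's body (76 mm by 85 mm) begins 54 mm behind the grasp point. The pads swing forward as they close: fully open they stand 13 mm farther back than shut.
Start: joints at [1.034, 0.313, 0.046, 1.304, 0, 1.431], TCP at [0.222, 0.53, 0.304] pointing down, gripper open.
Joint ranges: [-2.76, 2.76], [-0.86, 1.69], [-1.03, 1.26], [-2.2, 2.34], [-1.47, 1.5], [-3.14, 3.14]. Speed limits (rad/s): [2.57, 2.57, 3.14, 3.14, 3.14, 3.14].

## Interface

Orientations are given as a unit quaternion [w, x, y, z].
In Python, from workcell import status, optics, hand_in, env gives the robot as it stands.
- The arm moves only by the shell command python3 -m handwheel 'ROWS' [FORCE]. ROWS is a JSON object whose one key "deltas" holds a list of rows, each a list of 5 numbers: the opening, from -1 (shut) to 1 (fully open), then the shift along the tool's x, y, z in units of 40 mm (1.0 is 40 mm), then the turn about the tool's z in units of 10 degrees (1.0 is 10 degrees). In form: {"deltas": [[jaw, x, y, z, roll], ...]}. A call has 1 to 20 rows; each row shifts and turns the commanded pose from where the row before left it, along the tool's axes as they then stand; what a row does not reach is not made up. A row lasts 1/8 s, in which the tool goes at most 62.5 mm and 10.7 degrees, less where a joint would pass 70% of its speed; a pose out of reach is approached as far as the arm can. A call is refused whole if a number of a shift passes 1 or a number of a turn 1, either way. A call with a gripper value outside its range is refused whole. The fingers move at their own pace and stop on an object; FORCE is the grip in N (left out, the last holds). Time passes only in rows, so rows that do not move let the fingers close. It gives the time, the measured TCP pose, the force, the opening and the grip force at its end, in the units of the state.
- status.get_state(): the state, without advancing time (a new reading comes with each control period).
- optics.read_camera(name): name is "scene" or "top" or "wrist"; returns a dict with "frame" (420x560x3 uint8, red, green, blue), "depth" (420x560 float32, m along the optical axis (not along the pixel's ray), 0 where there is no reading), "vfov" (degrees; the focal length in pixels is half the picture's height over the tangent of half this angle, whatever the lens; pixels are square), "cx", "cy" (the principal point, pixels), "origin" and "attitude" of the camera in the world. Camera axes: x right, y down, z forward; pixel columns grow to the right and rows downward; lengths in m; the calibration is good to about 2 mm. A picture is of the moment at which its call begins.
- hand_in(): hands the job in; it is judged then, once.
The state is a dict: "clock": time; "joint_pos": joint angles; "qvel": joint speeds; "tau": joint torques, N m; "tcp_pos": TCP position; "orientation": TCP orientation; "wrist_force": force on the tool from outside, world axes, zero at the start; "ft_torque": the same for the moment, N m; "finger_gap": finger opening in m; "grip_force": force on a finger pad.
Only numpy, scipy, OpenCV 4.12 (cv2) and the standard library are available. Lean on these libraries where they do the work, as an engineer would, in place of code of your own. Each camera call takes 0.05 s, during which the arm holds its last target. There are 200 camera calls.

## Task

Put the filter into use: lift the upper spacer plate off the stack and lay it squarely on the empty plinth, lay the framed filter flat on the filter unit's stage between the two rails, and pile the lower spacer plate squarely on the first spacer. Then turn the selector knob exactly three clicks clockwise (seen from above) from where it stands, never going on to a fourth, and leave the timer, beaker and vial undisturbed.

Things in the scene. Friction and masses are not known exactly. Their poses are not given: they have to be found in the camera images.
- stack_plinth: fixed plinth with the stack, left or right of the empty one: dark foot plate 84 (x) x 70 (y) x 6 mm, on it a metal block 40 (x) x 34 (y) mm, top 25 mm above the bench. Origin on the bench under its centre. On the block lie, from below: lower spacer, filter, upper spacer, x axes along the plinth's x (within 0.05 rad), centred within 2 mm
- empty_plinth: fixed plinth of the same shape and size with nothing on it: the spacer pile belongs on its block, long side of the spacers along the plinth's x. Origin on the bench under its centre, block top 25 mm above the bench
- upper_spacer: loose rigid white plastic plate 60 (x) x 36 (y) x 12 (z) mm, 35 to 70 g, top of the stack. Origin at the centre of its underside. Its ends overhang the filter and the plinth blocks along x, so that it can be gripped over its 60 mm length
- lower_spacer: loose plate like the upper spacer, at the bottom of the stack under the filter. Origin at the centre of its underside
- filter: loose filter: glass pane in a dark metal frame, 42 (x) x 52 (y) x 14 (z) mm, 85 to 170 g, between the two spacers. Origin at the centre of its underside. Its 52 mm sides overhang the spacers and the stage along y, so that it can be gripped over its 52 mm width
- filter_unit: fixed housing 110 (x) x 180 (y) x 40 (z) mm, light top; origin on the bench under its centre. The stage stands at its +y end, the selector knob at its -y end
- stage (a point): centre of the stage's flat top, 65 mm above the bench; axes as filter_unit's. Black block 66 (x) x 40 (y) mm rising 25 mm from the housing, round window in its top. Two rails 6 mm wide, 6 mm high run along y at its x ends, 54 mm apart inside; open on both y sides. The filter lies between them, its x along the stage's x, either way round
- selector (a joint): knob angle, rad, growing clockwise seen from above; one click is 0.419 rad (24 degrees). Eight detents at 0, 0.419, ... 2.93, stops just beyond the first and last; starts at rest in detent 0, 1 or 2. A spring detent resists with at most about 0.1 Nm, then pulls the knob into the next detent; it does not stay between clicks
- selector_grip (a point): point on the knob's upright axis, 76 mm above the bench, where the middle of the finger pads goes (fingertips then stay clear of the skirt). The knob is an upright bar 46 mm long and 14 mm thick, from 50 to 82 mm above the bench, over a round skirt of 48 mm diameter whose top is 50 mm above the bench
- selector_pointer (a point): top of the knob bar's pointing end (white line), 23 mm from the axis, 82 mm above the bench: the direction from selector_grip to here is the bar's long direction. The pointing end moves along eight raised ticks on the housing, one for each click
- timer: bystander: flat square bench timer 66 x 66 x 21 mm, loose; origin at the centre of its underside
- beaker_250: bystander: clear beaker 72 x 75 x 89 mm, loose; origin at the centre of its underside
- vial_08: bystander: small open glass vial 26 mm in diameter, 89 mm tall, standing on the bench, loose; origin at the centre of its underside
Not all that is in view belongs to the job. Leave any blue or yellow look-alike of the upper_spacer alone. Leave any turquoise look-alike of the empty_plinth alone.

How it is judged:
By the outcome, as a careful person would: the job done as asked, in the order asked, and still so for the second after the job is handed in, with the robot touching nothing.
It also fails if it takes over 72 s, if anything falls off the work surface, if the arm or the gripper's body presses on something with over 40 N, if the wrist force passes 120 N, or if a joint passes its speed limit or range.

## Working session

There is one attempt and no reset: what is moved stays moved. The work goes in short steps, Python scripts to look and compute and a shell command to move; the robot and the scene stay as the last step left them, time stands still between calls to the robot, and variables do not carry over. Pictures are saved under pics/ and viewed, at most 10 in all, crops included, and the job is handed in when it is done.

```bash
mkdir -p pics; ls; cat > h.py <<'E'
import numpy as np,cv2
from workcell import status,optics,env
def cam(n):
    c=optics.read_camera(n);np.savez(f'{n}.npz',**c);return c
def load(n): return dict(np.load(f'{n}.npz'))
def R(q):
    from scipy.spatial.transform import Rotation as T
    q=np.array(q,float)
    return q if q.shape==(3,3) else T.from_quat(q[[1,2,3,0]]).as_matrix()
def f(c): return 210/np.tan(np.radians(float(c['vfov'])/2))
def ray(c,u,v):
    d=np.stack([(np.array(u,float)-c['cx'])/f(c),(np.array(v,float)-c['cy'])/f(c),np.ones(np.shape(u))],-1)
    return d@R(c['attitude']).T
def onz(c,u,v,z):
    d=ray(c,u,v);o=np.array(c['origin']);return o+d*((z-o[2])/d[...,2:3])
def pts(c):
    v,u=np.mgrid[:420,:560];return np.array(c['origin'])+ray(c,u,v)*c['depth'][...,None]
E
python3 - <<'E'
from h import *
for n in ['top','scene','wrist']:
    c=cam(n);cv2.imwrite(f'pics/{n}.png',c['frame'][...,::-1]);print(n,c['origin'],c['attitude'],c['vfov'],c['cx'],c['cy'])
print(status.get_state(),env.tip_reach)
E
```

```text
pics
top [ 0.39109315 -0.05240514  1.06000252] [ 0.03381388 -0.70612284  0.70643879 -0.0345165 ] 52.52052621990764 287.29160381859924 202.0974065755382
scene [ 0.01254072 -0.73253363  1.05674319] [-0.33068949  0.89391564 -0.28482655  0.10214264] 47.792881987294976 284.2973770872771 210.71747946363018
wrist [0.14602376 0.56142774 0.37255394] [0.13507234 0.82176925 0.54651052 0.08818737] 70.09482861572914 282.5212012578648 208.8475017878016
{'clock': 0.15, 'joint_pos': array([ 1.03439274e+00,  3.13842297e-01,  4.52618617e-02,  1.30358064e+00,
       -2.88587972e-05,  1.43122491e+00]), 'qvel': array([-0.00057962, -0.00113926,  0.00397716,  0.00024293,  0.00080116,
       -0.00020598]), 'tau': array([ 2.66656651e-03, -4.81065702e+01,  2.98816413e+01,  1.39290816e-02,
       -1.10449193e-04, -3.71887336e-05]), 'tcp_pos': array([0.22209923, 0.53008583, 0.30321441]), 'orientation': array([-2.12654491e-04,  1.97116684e-01,  9.80379797e-01, -6.48551796e-04]), 'wrist_force': array([-0.77667328,  0.50954875,  0.31530463]), 'ft_torque': array([ 0.03245903, -0.03714723,  0.04819684]), 'grip_force': 0.0, 'finger_gap': 0.08538418909537389} 0.0726
```

View pics/top.png

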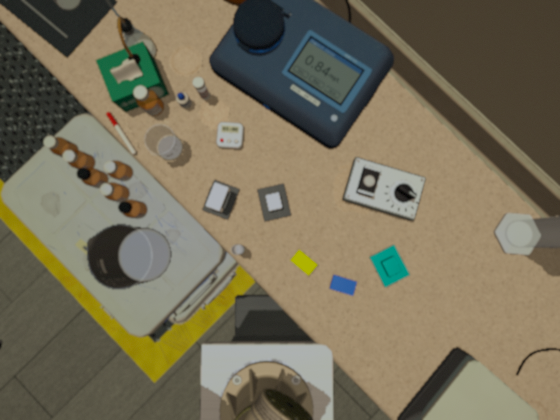

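View pics/scene.png

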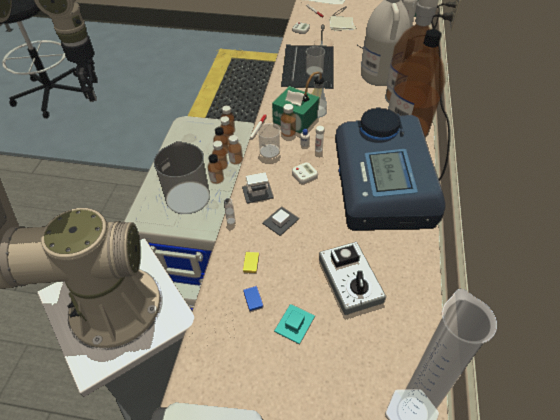

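The top view shows the stack at about (221,198), the empty plinth at (274,202), the filter unit at (385,188) with its knob at (404,193), the timer at (230,135), the beaker at (165,143) and the vial at (239,250). The scene view agrees, and the yellow, blue and turquoise things are decoys.

```bash
python3 - <<'E'
from h import *
c=load('top')
for n,u,v,z in [('stack',221,198,.06),('empty',274,202,.025),('stagetop',369,180,.065),('knob',404,193,.08),('timer',230,135,.02),('vial',239,250,.08),('unit',385,188,.04),('beaker',165,145,.05),('yel',304,263,.01)]:
    print(n,onz(c,u,v,z).round(3))
w=load('wrist');s=status.get_state();Rt=R(s['orientation'])
print('cam in tool',Rt.T@(w['origin']-s['tcp_pos']),Rt.T@R(w['attitude']),'tool',Rt)
E
```

```text
stack [0.498 0.103 0.06 ]
empty [ 0.492 -0.021  0.025]
stagetop [ 0.54  -0.246  0.065]
knob [ 0.507 -0.324  0.08 ]
timer [0.66  0.089 0.02 ]
vial [0.376 0.057 0.08 ]
unit [ 0.524 -0.29   0.04 ]
beaker [0.628 0.242 0.05 ]
yel [ 0.343 -0.094  0.01 ]
cam in tool [ 0.08228843 -0.00059072 -0.06932553] [[-6.52347470e-04 -9.47909345e-01 -3.18539555e-01]
 [ 9.99998887e-01 -1.90889001e-04 -1.47988301e-03]
 [ 1.34198924e-03 -3.18540165e-01  9.47908414e-01]] tool [[-9.22289935e-01  3.86498154e-01 -6.72645092e-04]
 [ 3.86498706e-01  9.22289184e-01 -1.18781866e-03]
 [ 1.61283574e-04 -1.35548965e-03 -9.99999068e-01]]
```

View pics/wrist.png

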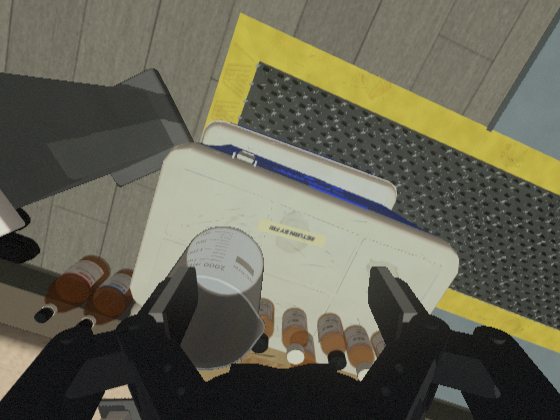

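The wrist view is off the work and shows only the side cart, so I'll move it over the plinths.

```bash
python3 -m handwheel '{"deltas": [[1,-0.7,-0.54,0,0],[1,-0.7,-0.54,0,0],[1,-0.7,-0.54,0,0],[1,-0.7,-0.54,0,0],[1,-0.7,-0.54,0,0],[1,-0.7,-0.54,0,0],[1,-0.7,-0.54,0,0],[1,-0.7,-0.54,0,0],[1,-0.7,-0.54,0,0],[1,-0.7,-0.54,0,0],[1,-0.7,-0.54,0,0],[1,-0.7,-0.54,0,0],[1,-0.7,-0.54,0,0],[1,-0.7,-0.54,0,0],[1,-0.7,-0.54,0,0],[1,-0.5,-0.54,0,0],[1,0,0,0,0]]}'
python3 - <<'E'
from h import *
n='wrist';c=cam(n);cv2.imwrite(f'pics/{n}2.png',c['frame'][...,::-1])
E
```

```text
clock: 2.28
tcp_pos: [0.4949, 0.0401, 0.3034]
orientation: [-0.0, 0.199, 0.98, -0.0]
wrist_force: [0.5, 0.4, 0.1]
finger_gap: 0.0854
grip_force: 0.0
```

View pics/wrist2.png

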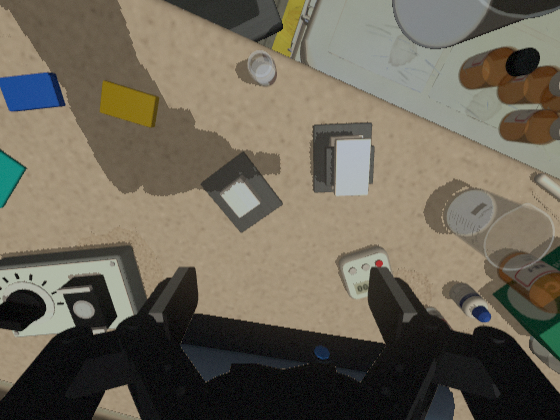

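The wrist view shows the white upper spacer at about (352,167) on the stack plinth. The empty plinth is at (240,195), the vial at (262,67), and the unit at the lower left with its stage at (88,305) and knob at (22,308).

```bash
cat >> h.py <<'E'
def rect(P,m,name,box=None):
    "min-area rectangle of world xy of mask, mm"
    q=P[m][:,:2].astype(np.float32)*1000
    r=cv2.minAreaRect(q);(x,y),(a,b),t=r
    if a<b:a,b,t=b,a,t+90
    t=(t+90)%180-90
    z=P[m][:,2]*1000
    print(name,'n',m.sum(),'ctr %.1f %.1f size %.1f x %.1f longyaw %.1f z %.1f'%(x,y,a,b,t,np.median(z)))
def blob(m,u,v):
    m=cv2.morphologyEx(m.astype(np.uint8),cv2.MORPH_OPEN,np.ones((3,3)))
    k,l=cv2.connectedComponents(m);return l==l[v,u] if l[v,u] else m*0>1
E
python3 - <<'E'
from h import *
c=load('wrist');P=pts(c);g=c['frame'].astype(int)
v,u=np.mgrid[:420,:560]
hsv=cv2.cvtColor(c['frame'],cv2.COLOR_RGB2HSV)
print([ (P[y,x].round(4),g[y,x],hsv[y,x]) for x,y in [(352,167),(240,198),(240,165),(320,140),(88,310),(330,170),(35,250)]])
sat=hsv[...,1].astype(int);br=g.sum(2)/3
def plane(m,z): return onz(c,u,v,z)
# bright planar masks: rays on plane
m=blob((br>150)&(sat<60),352,167);rect(plane(m,.063),m,'upper(ray)');mm=m&(c['depth']>0);rect(P,mm,'upper(depth)')
m=blob((br>150)&(sat<60),240,198);rect(plane(m,.025),m,'block(ray)')
m=blob((P[...,2]>.018)&(P[...,2]<.032),240,198);rect(P,m,'block(depth)')
m=blob((br<95)&(sat<60)&(abs(u-242)<44)&(abs(v-192)<44),225,190);rect(plane(m,.006),m,'foot(ray)')
m=(P[...,2]>.057)&(P[...,2]<.069)&(abs(u-352)<50)&(abs(v-167)<60);rect(P,m,'upper dz')
E
```

```text
[(array([0.5005, 0.1154, 0.0628]), array([177, 183, 189]), array([105,  16, 189], dtype=uint8)), (array([ 0.4935, -0.0163,  0.0251]), array([175, 183, 176]), array([ 64,  11, 183], dtype=uint8)), (array([ 0.4593, -0.0029,  0.0061]), array([58, 54, 51]), array([13, 31, 58], dtype=uint8)), (array([0.4697, 0.0987, 0.0046]), array([58, 54, 49]), array([17, 40, 58], dtype=uint8)), (array([ 0.5412, -0.2386,  0.0658]), array([158, 161, 153]), array([ 41,  13, 161], dtype=uint8)), (array([0.4977, 0.0941, 0.0498]), array([88, 87, 83]), array([24, 14, 88], dtype=uint8)), (array([ 4.562e-01, -3.152e-01,  1.000e-04]), array([129, 118,  97]), array([ 20,  63, 129], dtype=uint8))]
upper(ray) n 1900 ctr 501.8 115.1 size 59.7 x 35.1 longyaw -20.8 z 63.0
upper(depth) n 1890 ctr 512.9 113.7 size 86.9 x 45.9 longyaw -8.0 z 62.2
block(ray) n 746 ctr 493.9 -16.7 size 37.1 x 32.3 longyaw 13.0 z 25.0
block(depth) n 892 ctr 493.1 -17.0 size 40.1 x 34.1 longyaw 13.6 z 24.3
foot(ray) n 0 ctr 0.0 0.0 size 0.0 x 0.0 longyaw 0.0 z nan
upper dz n 1977 ctr 501.5 115.5 size 60.1 x 36.3 longyaw -20.9 z 62.2
  return _methods._mean(a, axis=axis, dtype=dtype,
  ret = ret.dtype.type(ret / rcount)
```

```bash
python3 -m handwheel '{"deltas": [[1,0.29,0.9,0,0],[1,0.29,0.9,0,0],[1,0,0,0.2,0.8],[1,0,0,0.3,1],[1,0,0,0.3,1],[1,0,0,0.3,1],[1,0,0,0.3,1],[1,0,0,0.3,1],[1,0,0,0.3,1],[1,0,0,0.3,1],[1,0,0,0.3,1],[1,0,0,0,0],[1,0,0,0,0]]}' 40
cat >> h.py <<'E'
def tool(): 
    s=status.get_state();r=R(s['orientation']);y=np.degrees(np.arctan2(r[1,1],r[0,1]))
    return np.array(s['tcp_pos']),r,y
def go(x,y,z,yaw):
    "units to reach TCP x,y,z (mm) and tool-y yaw (deg), shifts in present axes"
    p,r,t=tool();d=r.T@(np.array([x,y,z])/1000-p)/.04
    w=(t-yaw+90)%180-90
    print('tcp',(p*1000).round(1),'yaw %.2f'%t,'-> shift u',d.round(2),'roll u %.2f'%(w/10))
E
python3 - <<'E'
from h import *
c=cam('wrist');P=pts(c)
v,u=np.mgrid[:420,:560]
z=P[...,2];near=np.hypot(P[...,0]-.5016,P[...,1]-.1153)<.06
rect(P,near&(z>.057)&(z<.069),'upper')
rect(P,near&(z>.044)&(z<.0525),'filter?')
near=np.hypot(P[...,0]-.4933,P[...,1]+.0169)<.05
m=near&(z>.018)&(z<.032)
if m.sum()>9: rect(P,m,'empty')
go(501.6,115.3,111,-20.9);print(status.get_state()['joint_pos'].round(2))
E
```

```text
clock: 3.95
tcp_pos: [0.5007, 0.1176, 0.2003]
orientation: [-0.0, 0.822, 0.57, 0.0]
wrist_force: [0.1, 0.4, 0.7]
finger_gap: 0.0852
grip_force: 0.0
upper n 3733 ctr 501.9 116.1 size 60.0 x 36.6 longyaw -21.1 z 62.4
filter? n 858 ctr 498.8 116.8 size 52.5 x 48.0 longyaw 70.2 z 50.3
empty n 1251 ctr 493.8 -16.2 size 40.1 x 34.9 longyaw 12.8 z 24.3
tcp [501.  117.4 200.5] yaw -20.56 -> shift u [-0.05  0.03  2.24] roll u 0.03
[ 0.07  0.25 -0.3   1.02  0.    2.  ]
```

```bash
python3 -m handwheel '{"deltas": [[1,-0.04,0.02,0.5,0.05],[1,0,0,0.6,0],[1,0,0,0.6,0],[1,0,0,0.4,0],[1,0,0,0.13,0],[1,0,0,0,0],[-1,0,0,0,0],[-1,0,0,0,0],[-1,0,0,0,0],[-1,0,0,0,0],[-1,0,0,0,0],[-1,0,0,0,0]]}' 40
```

```text
clock: 5.5
tcp_pos: [0.5018, 0.1153, 0.1118]
orientation: [0.0, 0.825, 0.565, 0.001]
wrist_force: [-1.1, -0.6, 5.9]
finger_gap: 0.0594
grip_force: 43.5
```

```bash
python3 -m handwheel '{"deltas": [[-1,0,0,-0.3,0],[-1,0,0,-0.5,0],[-1,0,0,-0.5,0],[-1,-0.5,0.15,0,0],[-1,-0.7,0.21,0,0],[-1,-0.7,0.21,0,0],[-1,-0.7,0.21,0,0],[-1,-0.55,0.21,0,0],[-1,0,0,0,-0.8],[-1,0,0,0,-1],[-1,0,0,0,-1],[-1,0,0,0,-0.62],[-1,0,0,0.5,0],[-1,0,0,0,0],[-1,0,0,0,0]]}' 40
cat > look.py <<'E'
from h import *
import sys
# objects near: label x y r zlo zhi (mm)
c=cam('wrist');P=pts(c);z=P[...,2]*1000
a=sys.argv[1:]
for i in range(0,len(a),6):
    x,y,r,lo,hi=map(float,a[i+1:i+6])
    m=(np.hypot(P[...,0]*1000-x,P[...,1]*1000-y)<r)&(z>lo)&(z<hi)
    rect(P,m,a[i]) if m.sum()>20 else print(a[i],'none')
cv2.imwrite('pics/last.png',c['frame'][...,::-1])
E
python3 look.py held 494 -16 60 72 92 empty 494 -16 50 18 32 filter 502 116 55 44 57
python3 -c "
from h import *
go(493.6,-16.5,85.8,13.2)"
```

```text
clock: 7.38
tcp_pos: [0.4925, -0.0166, 0.1433]
orientation: [0.0, 0.623, 0.782, 0.0]
wrist_force: [0.8, -0.5, -0.8]
finger_gap: 0.0592
grip_force: 43.2
held n 1621 ctr 491.0 -13.1 size 86.8 x 31.9 longyaw 13.2 z 87.6
empty n 2207 ctr 492.7 -12.7 size 39.9 x 26.7 longyaw 13.5 z 24.3
filter n 6271 ctr 500.3 110.8 size 43.1 x 42.3 longyaw 70.1 z 49.3
tcp [492.7 -16.7 143.4] yaw 12.97 -> shift u [-0.    0.02  1.44] roll u -0.02
```

View pics/last.png

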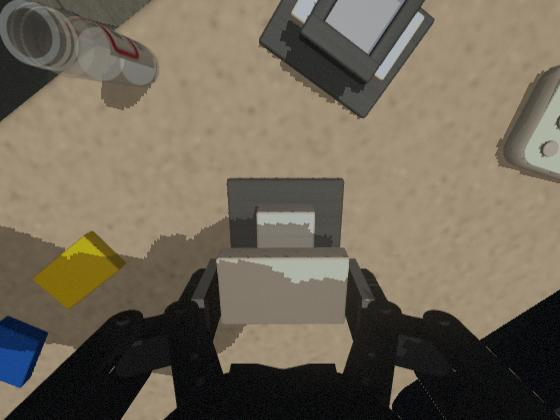

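The held spacer shows squarely in the pads at about (217..350, 257..323), with the empty plinth's block behind it at (285,228). I'll check its offset along tool x.

```bash
python3 - <<'E'
from h import *
c=load('wrist');p,r,t=tool();P=pts(c)
for z in [.0946]:
    q=onz(c,[217,350,218,348],[323,323,257,257],z);print(((q-p)@r*1000).round(1))
L=(P-p)@r*1000
v,u=np.mgrid[:420,:560];m=(u>225)&(u<340)&(v>240)&(v<330)&(P[...,2]>.085)&(P[...,2]<.1)
print(np.percentile(L[m],[1,50,99],axis=0).round(1))
m=(u>240)&(u<330)&(v>200)&(P[...,2]>.018)&(P[...,2]<.032);print(np.percentile(L[m],[.5,50,99.5],axis=0).round(1))
E
```

```text
[[-15.6 -32.2  48.8]
 [-15.6  31.3  48.9]
 [ 19.6 -29.3  48.8]
 [ 19.6  27.9  48.9]]
[[-16.  -26.7  48.3]
 [  4.5  -1.1  49.6]
 [ 19.4  24.9  57.7]]
[[ -9.1 -18.9 117.5]
 [  5.2   0.7 119.1]
 [ 16.9  20.4 124.6]]
```

```bash
python3 -m handwheel '{"deltas": [[-1,-0.045,0.02,0.4,0],[-1,0,0,0.5,0],[-1,0,0,0.3,0],[-1,0,0,0.15,0],[-1,0,0,0.08,0],[-1,0,0,0,0],[-1,0,0,0,0]]}' 40
python3 -m handwheel '{"deltas": [[0.2,0,0,0,0],[1,0,0,0,0],[1,0,0,0,0],[1,0,0,-0.5,0],[1,0,0,-0.8,0],[1,0,0,-1,0],[1,0,0,-1,0],[1,0,0,0,0]]}' 40
python3 look.py up 493.6 -16.5 60 30 45 filter 502 116 60 47 57 
python3 -c "
from h import *
go(493.6,-16.5,85.8,13.2)
go(501.8,115.8,200,69)
"
```

```text
clock: 8.3
tcp_pos: [0.4939, -0.0183, 0.0859]
orientation: [0.0, 0.623, 0.782, 0.0]
wrist_force: [-0.2, -0.2, 0.5]
finger_gap: 0.059
grip_force: 43.2
clock: 9.3
tcp_pos: [0.4955, -0.0186, 0.2207]
orientation: [0.003, 0.623, 0.782, 0.002]
wrist_force: [-0.2, 0.2, -0.6]
finger_gap: 0.0853
grip_force: 0.0
up n 2660 ctr 493.0 -17.3 size 59.9 x 36.2 longyaw 13.3 z 36.3
filter n 3150 ctr 501.8 115.4 size 52.3 x 42.1 longyaw 69.9 z 50.0
tcp [494.4 -18.4 218.8] yaw 12.97 -> shift u [ 0.05 -0.02  3.32] roll u -0.02
tcp [494.4 -18.4 218.8] yaw 12.97 -> shift u [3.23 0.93 0.47] roll u -5.60
```

```bash
python3 -m handwheel '{"deltas": [[1,0.6,0.2,0,0],[1,0.9,0.26,0,0],[1,0.9,0.26,0,0],[1,0.82,0.2,0,0],[1,0,0,0,-0.7],[1,0,0,0.2,-1],[1,0,0,0.4,-1],[1,0,0,0.4,-1],[1,0,0,0.3,-1],[1,0,0,0,-0.99],[1,0,0,0,0],[1,0,0,0,0]]}' 60
python3 look.py filter 502 116 60 47 57 
python3 -c "
from h import *
go(501.8,115.4,98,69.9)
"
```

```text
clock: 10.85
tcp_pos: [0.5001, 0.1155, 0.1648]
orientation: [-0.001, 0.176, 0.984, -0.0]
wrist_force: [1.1, -0.5, 0.8]
finger_gap: 0.0852
grip_force: 0.0
filter n 3107 ctr 501.3 115.4 size 51.9 x 42.5 longyaw 69.9 z 50.1
tcp [500.3 115.6 165.1] yaw 69.73 -> shift u [-0.04  0.01  1.68] roll u -0.02
```

```bash
python3 -m handwheel '{"deltas": [[1,-0.03,0.01,0.5,0],[1,0,0,0.6,0],[1,0,0,0.4,0],[1,0,0,0.18,0],[1,0,0,0,0],[-1,0,0,0,0],[-1,0,0,0,0],[-1,0,0,0,0],[-1,0,0,0,0],[-1,0,0,0,0],[-1,0,0,0,0]]}' 60
python3 -m handwheel '{"deltas": [[-1,0,0,-0.3,0],[-1,0,0,-0.6,0],[-1,0,0,-0.8,0],[-1,0,0,-0.8,0],[-1,0,0,0,0]]}' 60
python3 -c "
from h import *
go(541,-243,220,69)
"
```

```text
clock: 12.28
tcp_pos: [0.5025, 0.1156, 0.0993]
orientation: [0.001, 0.175, 0.985, 0.0]
wrist_force: [-0.8, -0.5, 5.8]
finger_gap: 0.0509
grip_force: 63.1
clock: 12.9
tcp_pos: [0.5034, 0.1157, 0.2013]
orientation: [0.003, 0.175, 0.985, 0.001]
wrist_force: [0.5, -0.5, -0.8]
finger_gap: 0.0506
grip_force: 62.7
tcp [503.4 115.7 201.3] yaw 69.87 -> shift u [-3.97 -8.09 -0.47] roll u 0.09
```

```bash
python3 -m handwheel '{"deltas": [[-1,-0.4,-0.5,-0.3,0],[-1,-0.7,-0.8,-0.3,0],[-1,-0.7,-0.8,-0.2,0],[-1,-0.7,-0.8,0,0],[-1,-0.7,-0.8,0,0],[-1,-0.7,-0.8,0,0],[-1,-0.6,-0.8,0,0],[-1,-0.3,-0.5,0,0],[-1,0,0,0,0],[-1,0,0,0,0]]}' 60
python3 look.py housing 524 -290 110 37 44 
python3 -c "
from h import *
go(541,-243,220,69)
"
```

```text
clock: 14.15
tcp_pos: [0.6016, -0.1674, 0.2298]
orientation: [-0.001, 0.175, 0.985, 0.0]
wrist_force: [0.6, 1.2, -2.0]
finger_gap: 0.0509
grip_force: 62.7
housing n 15540 ctr 524.8 -286.1 size 178.1 x 107.3 longyaw 73.1 z 39.6
tcp [ 601.7 -167.1  230.1] yaw 69.93 -> shift u [ 0.77 -2.3   0.25] roll u 0.09
```

View pics/last.png

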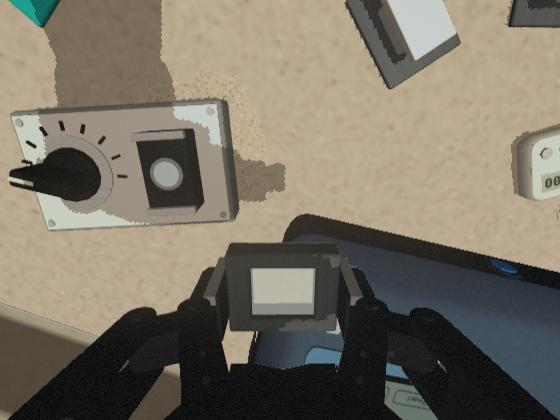

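The held filter shows squarely at about (283,287). The stage with its two rails is at (168,170) and open, and the knob's axis is near (75,178) with the pointer to the left at (12,180).

```bash
python3 - <<'E'
from h import *
c=load('wrist');P=pts(c);z=P[...,2]*1000;v,u=np.mgrid[:420,:560]
w=(u>130)&(u<215)&(v>115)&(v<225)
m=w&(z>61)&(z<75);m=cv2.morphologyEx(m.astype(np.uint8),cv2.MORPH_OPEN,np.ones((3,3)))>0;rect(P,m,'stage all')
for nm,a in [('rail near',v<150),('rail far',v>195)]:
    m2=w&(z>68)&(z<75)&a;rect(P,m2,nm)
h=(z>36)&(z<44)&(u<245)&(v<235);
h=cv2.morphologyEx(h.astype(np.uint8),cv2.MORPH_OPEN,np.ones((3,3)))>0;rect(P,h,'housing')
k=(z>77)&(z<87)&(u<115)&(v>130)&(v<230);rect(P,k,'knob')
# window
g=c['frame'].astype(int).sum(2)/3;m=blob((g>130)&(abs(u-166)<22)&(abs(v-174)<22),166,174);q=onz(c,u,v,.065)
(x,y),(a,b),t=cv2.fitEllipse(q[m][:,:2].astype(np.float32)*1000);print('window',x,y,a,b)
# held filter in tool frame
p,r,t=tool();L=(P-p)@r*1000
f_=(u>232)&(u<332)&(v>235)&(v<335)&(z>160)&(z<190);print(np.percentile(L[f_],[1,50,99],axis=0).round(1))
E
```

```text
stage all n 4266 ctr 538.1 -243.1 size 66.2 x 40.3 longyaw -17.2 z 64.9
rail near n 442 ctr 509.4 -234.3 size 39.9 x 6.0 longyaw 73.0 z 70.3
rail far n 368 ctr 566.6 -252.0 size 40.3 x 6.5 longyaw 72.7 z 70.3
housing n 15964 ctr 524.8 -286.3 size 177.6 x 107.6 longyaw 73.2 z 39.6
knob n 1178 ctr 511.7 -328.5 size 46.3 x 14.1 longyaw 54.8 z 81.2
window 538.3668212890625 -243.7500457763672 16.365442276000977 16.580690383911133
[[-19.1 -23.7  48.2]
 [  3.6  -1.3  50.6]
 [ 22.   21.2  61.2]]
```

```bash
python3 -c "
from h import *
go(539.5,-243.6,160,73)
"
```

```text
tcp [ 601.7 -167.1  230.1] yaw 69.93 -> shift u [ 0.8  -2.33  1.75] roll u -0.31
```

```bash
python3 -m handwheel '{"deltas": [[-1,0.2,-0.5,0,0],[-1,0.2,-0.7,0,0],[-1,0.2,-0.7,0,0],[-1,0.2,-0.43,0,0],[-1,0,0,0.2,-0.31],[-1,0,0,0.6,0],[-1,0,0,0.6,0],[-1,0,0,0.35,0],[-1,0,0,0,0],[-1,0,0,0,0]]}' 60
python3 look.py stage 538 -243 60 61 75
python3 - <<'E'
from h import *
go(539.5,-243.6,127,73)
E
```

```text
clock: 15.45
tcp_pos: [0.5405, -0.2451, 0.1612]
orientation: [0.001, 0.148, 0.989, -0.0]
wrist_force: [0.0, -0.3, -0.6]
finger_gap: 0.051
grip_force: 62.8
stage n 3320 ctr 521.2 -238.2 size 40.2 x 31.6 longyaw 73.5 z 64.8
tcp [ 540.6 -245.2  161.4] yaw 72.97 -> shift u [0.04 0.03 0.86] roll u -0.00
```

```bash
python3 -m handwheel '{"deltas": [[-1,0.04,0.03,0.3,0],[-1,0,0,0.3,0],[-1,0,0,0.17,0],[-1,0,0,0.08,0],[-1,0,0,0,0],[-1,0,0,0,0]]}' 60
python3 -m handwheel '{"deltas": [[0.2,0,0,0,0],[1,0,0,0,0],[1,0,0,0,0],[1,0,0,-0.4,0],[1,0,0,-0.8,0],[1,0,0,-1,0],[1,0,0,-0.5,0],[1,0,0,0,0]]}' 40
python3 look.py filter 538 -243 60 73.5 85 rails 538 -243 50 68 73
python3 -c "
from h import *
go(501.5,115.7,220,-20.9)
"
```

```text
clock: 16.25
tcp_pos: [0.5384, -0.2429, 0.1274]
orientation: [-0.0, 0.148, 0.989, 0.0]
wrist_force: [-5.4, 2.4, 10.1]
finger_gap: 0.0505
grip_force: 64.0
clock: 17.25
tcp_pos: [0.54, -0.2439, 0.2371]
orientation: [0.002, 0.148, 0.989, -0.001]
wrist_force: [-0.3, 0.0, 0.1]
finger_gap: 0.0853
grip_force: 0.0
filter n 3075 ctr 536.9 -243.3 size 52.1 x 41.7 longyaw 72.5 z 77.7
rails n 770 ctr 537.7 -243.8 size 66.2 x 50.4 longyaw -17.1 z 70.2
tcp [ 539.3 -243.5  235.3] yaw 72.97 -> shift u [3.54 8.31 0.37] roll u -8.61
```

```bash
python3 -m handwheel '{"deltas": [[1,0.2,0.5,0,0],[1,0.35,0.83,0,0],[1,0.38,0.9,0,0],[1,0.38,0.9,0,0],[1,0.38,0.9,0,0],[1,0.38,0.9,0,0],[1,0.38,0.9,0,0],[1,0.38,0.9,0,0],[1,0.38,0.9,0,0],[1,0.33,0.68,0,0],[1,0,0,0.2,0.7],[1,0,0,0.2,1],[1,0,0,0.2,1],[1,0,0,0.2,1],[1,0,0,0.2,1],[1,0,0,0.2,1],[1,0,0,0.1,1],[1,0,0,0.1,1],[1,0,0,0.1,1],[1,0,0,0,0.7]]}' 40
python3 -m handwheel '{"deltas": [[1,0,0,0,0],[1,0,0,0,0]]}' 40
python3 look.py lower 502 116 60 32 41 
python3 -c "
from h import *
go(501.5,115.7,85.8,-20.9)
"
```

```text
clock: 19.8
tcp_pos: [0.4988, 0.1168, 0.1726]
orientation: [-0.001, 0.825, 0.565, -0.001]
wrist_force: [0.3, 0.5, -0.4]
finger_gap: 0.0853
grip_force: 0.0
clock: 20.05
tcp_pos: [0.5001, 0.1164, 0.1737]
orientation: [-0.0, 0.824, 0.567, -0.0]
wrist_force: [0.7, -0.3, 0.2]
finger_gap: 0.0852
grip_force: 0.0
lower n 3697 ctr 501.0 115.9 size 59.9 x 36.5 longyaw -19.3 z 36.4
tcp [500.3 116.4 173.9] yaw -20.92 -> shift u [-0.    0.04  2.2 ] roll u -0.00
```

```bash
python3 -m handwheel '{"deltas": [[1,0,0.02,0.5,-0.16],[1,0,0,0.6,0],[1,0,0,0.6,0],[1,0,0,0.35,0],[1,0,0,0.13,0],[1,0,0,0,0],[-1,0,0,0,0],[-1,0,0,0,0],[-1,0,0,0,0],[-1,0,0,0,0],[-1,0,0,0,0],[-1,0,0,0,0]]}' 40
python3 -m handwheel '{"deltas": [[-1,0,0,-0.3,0],[-1,0,0,-0.6,0],[-1,0,0,-0.8,0],[-1,0,0,0,0],[-1,0,0,0,0]]}' 40
python3 -c "
from h import *
go(493,-17.3,130,13.3)
"
```

```text
clock: 21.6
tcp_pos: [0.5024, 0.1158, 0.0881]
orientation: [0.0, 0.816, 0.578, 0.001]
wrist_force: [-0.6, -0.2, 5.3]
finger_gap: 0.0591
grip_force: 43.7
clock: 22.22
tcp_pos: [0.5013, 0.1158, 0.1549]
orientation: [-0.0, 0.816, 0.578, -0.0]
wrist_force: [0.7, -0.7, -1.1]
finger_gap: 0.0592
grip_force: 43.2
tcp [501.3 115.8 154.9] yaw -19.43 -> shift u [-3.21  0.91  0.62] roll u -3.27
```

```bash
python3 -m handwheel '{"deltas": [[-1,-0.5,0.15,0,0],[-1,-0.7,0.2,0,0],[-1,-0.7,0.2,0,0],[-1,-0.7,0.2,0,0],[-1,-0.61,0.16,0,0],[-1,0,0,0,-0.7],[-1,0,0,0,-1],[-1,0,0,0,-1],[-1,0,0,0.2,-0.57],[-1,0,0,0,0],[-1,0,0,0,0]]}' 40
python3 - <<'E'
from h import *
c=cam('wrist');p,r,t=tool();P=pts(c);L=(P-p)@r*1000
v,u=np.mgrid[:420,:560];w=(u>225)&(u<340);z=P[...,2]
for nm,lo,hi in [('held',.085,.105),('pile',.031,.042)]:
    m=w&(z>lo)&(z<hi);print(nm,np.percentile(L[m],[1,50,99],axis=0).round(1))
go(493,-17.3,99.7,13.3)
cv2.imwrite('pics/pile.png',c['frame'][...,::-1])
E
```

```text
clock: 23.6
tcp_pos: [0.4928, -0.0173, 0.1465]
orientation: [-0.001, 0.621, 0.784, -0.0]
wrist_force: [-0.2, -0.5, 0.0]
finger_gap: 0.0591
grip_force: 43.2
held [[-17.5 -27.3  50.8]
 [  3.2  -1.1  52.1]
 [ 18.   25.4  61. ]]
pile [[ -5.4 -29.2 108.9]
 [  7.5  -0.  110.4]
 [ 18.   29.2 114.9]]
tcp [493.  -17.4 146.8] yaw 13.19 -> shift u [0.   0.   1.18] roll u -0.01
```

View pics/pile.png

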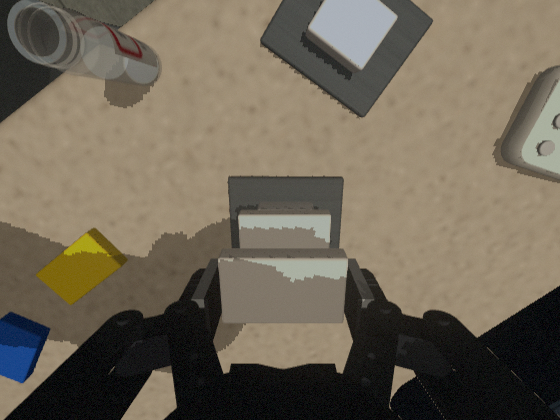

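The held lower spacer is aligned with the pile: held at (283,290), first spacer at (285,230). I'll lower it 1.18 units.

```bash
python3 -m handwheel '{"deltas": [[-1,0,0.01,0.4,0],[-1,0,0,0.4,0],[-1,0,0,0.2,0],[-1,0,0,0.1,0],[-1,0,0,0.06,0],[-1,0,0,0,0],[-1,0,0,0,0]]}' 40
python3 -m handwheel '{"deltas": [[0.2,0,0,0,0],[1,0,0,0,0],[1,0,0,0,0],[1,0,0,-0.4,0],[1,0,0,-0.8,0],[1,0,0,-1,0],[1,0,0,-0.8,0],[1,0,0,0,0]]}' 40
python3 look.py low 493 -17 60 43 55 up 493 -17 60 28 42
python3 -c "
from h import *
go(511.7,-328.5,200,144.8)
"
```

```text
clock: 24.52
tcp_pos: [0.4939, -0.0174, 0.1011]
orientation: [0.0, 0.621, 0.784, 0.0]
wrist_force: [-0.6, 0.5, 3.4]
finger_gap: 0.059
grip_force: 45.4
clock: 25.52
tcp_pos: [0.4952, -0.0177, 0.2231]
orientation: [0.002, 0.621, 0.784, 0.001]
wrist_force: [0.2, 1.0, -1.0]
finger_gap: 0.0854
grip_force: 0.0
low n 2808 ctr 493.1 -17.8 size 60.0 x 36.0 longyaw 13.0 z 48.3
up n 288 ctr 488.6 -0.6 size 59.4 x 2.0 longyaw 13.9 z 35.5
tcp [494.3 -17.5 221.5] yaw 13.27 -> shift u [-7.67 -1.36  0.54] roll u 4.85
```

```bash
python3 -m handwheel '{"deltas": [[1,-0.5,-0.1,0,0],[1,-0.85,-0.15,0,0],[1,-0.85,-0.15,0,0],[1,-0.85,-0.15,0,0],[1,-0.85,-0.15,0,0],[1,-0.85,-0.15,0,0],[1,-0.85,-0.15,0,0],[1,-0.85,-0.15,0,0],[1,-0.75,-0.15,0,0],[1,-0.47,-0.06,0,0],[1,0,0,0.1,0.85],[1,0,0,0.1,1],[1,0,0,0.1,1],[1,0,0,0.1,1],[1,0,0,0.1,1],[1,0,0,0,0],[1,0,0,0,0]]}' 40
cat > knob.py <<'E'
from h import *
c=cam('wrist');P=pts(c);z=P[...,2]*1000
m=(np.hypot(P[...,0]*1000-511.7,P[...,1]*1000+328.5)<32)&(z>77)&(z<86);rect(P,m,'bar')
g=c['frame'].astype(int).mean(2);w=m&(g>120);print('white',w.sum(),(P[w].mean(0)*1000).round(1))
m=(np.hypot(P[...,0]*1000-538,P[...,1]*1000+243)<45)&(z>73.5)&(z<85)
if m.sum()>50: rect(P,m,'filter')
go(511.7,-328.5,130,-35.2);print(status.get_state()['joint_pos'].round(2))
cv2.imwrite('pics/knob.png',c['frame'][...,::-1])
E
python3 knob.py
```

```text
clock: 27.7
tcp_pos: [0.511, -0.3281, 0.2003]
orientation: [-0.0, 0.887, 0.461, -0.0]
wrist_force: [0.6, 0.1, 0.7]
finger_gap: 0.0855
grip_force: 0.0
bar n 1226 ctr 512.9 -328.9 size 45.7 x 13.5 longyaw 54.5 z 81.2
white 41 [ 507.9 -335.5   82.2]
filter n 6075 ctr 537.9 -243.3 size 51.9 x 42.4 longyaw 72.8 z 77.7
tcp [ 511.1 -328.2  200.5] yaw -35.09 -> shift u [0.   0.02 1.76] roll u 0.01
[-0.7   0.42 -0.05  1.1   0.    1.48]
```

View pics/knob.png

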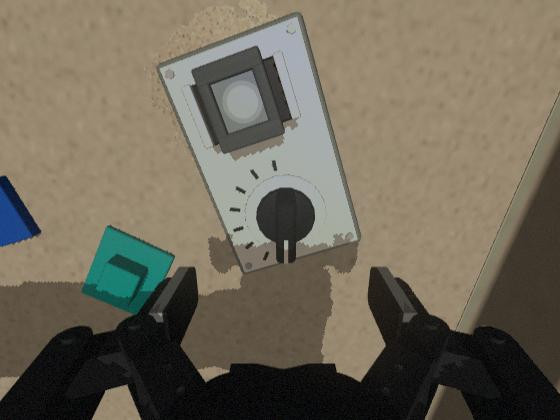

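The bar stands upright in the picture with its axis at (285,215). It points down to (285,262), and the ticks run clockwise from there. The filter lies well on the stage at (240,100), so I'll descend and grip the knob.

```bash
python3 -m handwheel '{"deltas": [[1,0,0.03,0.4,0.03],[0,0,0,0.6,0],[0,0,0,0.5,0],[0,0,0,0.2,0],[0,0,0,0.06,0],[0,0,0,0,0],[-1,0,0,0,0],[-1,0,0,0,0],[-1,0,0,0,0],[-1,0,0,0,0],[-1,0,0,0,0],[-1,0,0,0,0]]}' 60
python3 -c "
from h import *
go(512.2,-328.7,130,-35.4)"
```

```text
clock: 29.25
tcp_pos: [0.5124, -0.3294, 0.1312]
orientation: [0.001, 0.889, 0.458, 0.0]
wrist_force: [-1.7, 0.4, 5.3]
finger_gap: 0.0129
grip_force: 59.7
tcp [ 512.4 -329.4  131.2] yaw -35.53 -> shift u [ 0.01 -0.02  0.03] roll u -0.01
```

```bash
python3 -m handwheel '{"deltas": [[-1,0,0,0,0.6],[-1,0,0,0,0.6],[-1,0,0,0,0.6],[-1,0,0,0,0.6],[-1,0,0,0,0.6],[-1,0,0,0,0.6],[-1,0,0,0,0.6],[-1,0,0,0,0.6],[-1,0,0,0,0.6],[-1,0,0,0,0.6],[-1,0,0,0,0.6],[-1,0,0,0,0.6],[-1,0,0,0,0],[-1,0,0,0,0],[-1,0,0,0,0]]}' 60
python3 -c "
from h import *
go(512.2,-328.7,130,-107.4);s=status.get_state();print(s['ft_torque'],s['joint_pos'].round(2))"
```

```text
clock: 31.12
tcp_pos: [0.5122, -0.3289, 0.1311]
orientation: [-0.0, 0.988, -0.152, 0.0]
wrist_force: [-0.5, 0.7, 8.3]
finger_gap: 0.0129
grip_force: 60.1
tcp [ 512.2 -328.9  131.1] yaw -107.51 -> shift u [-0.   -0.    0.03] roll u -0.01
[ 0.51775083  0.29317149 -0.00937436] [-0.7   0.48 -0.15  0.95  0.    2.74]
```

Turned the full 72°. Now I'll open part way, rise and check.

```bash
python3 -m handwheel '{"deltas": [[-0.3,0,0,0,0],[-0.3,0,0,0,0],[-0.3,0,0,0,0],[-0.3,0,0,-0.4,0],[-0.3,0,0,-0.8,0],[-0.3,0,0,-0.8,0],[-0.3,0,0,-0.5,0],[-0.3,0,0,0,0],[-0.3,0,0,0,0]]}' 40
python3 knob.py
python3 - <<'E'
from h import *
c=cam('top')
for n,u,v,z in [('timer',230,135,.02),('vial',239,250,.08),('beaker',165,145,.05)]:
    d=np.abs(c['frame'].astype(int)-cv2.imread('pics/top.png')[...,::-1]).sum(2)[v-18:v+18,u-18:u+18];print(n,(d>90).sum())
E
```

```text
clock: 32.25
tcp_pos: [0.5118, -0.329, 0.2299]
orientation: [-0.0, 0.988, -0.152, -0.0]
wrist_force: [-0.5, -0.2, -0.7]
finger_gap: 0.0297
grip_force: 0.0
bar n 995 ctr 513.1 -329.7 size 45.5 x 14.0 longyaw -16.8 z 81.1
white 63 [ 499.2 -325.3   82.1]
filter n 3285 ctr 538.4 -243.8 size 52.7 x 42.3 longyaw 73.1 z 77.6
tcp [ 511.6 -328.8  229.4] yaw -107.53 -> shift u [ 0.   -0.01  2.48] roll u -7.23
[-0.7   0.41 -0.    1.16  0.    2.74]
timer 0
vial 0
beaker 0
```

View pics/knob.png

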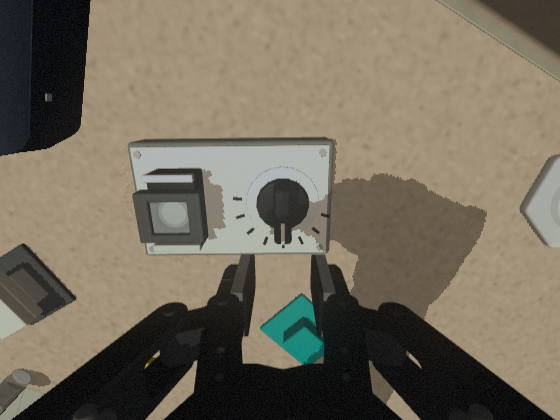

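The pointer has moved 71.4°, which is three clicks, and now sits at (283,240) on a tick. The filter lies between the rails at (172,212), and the bystanders are unchanged in the top view.

```bash
python3 -c "
from workcell import hand_in
print(hand_in())"
```

```text
the job is handed in; nothing more can be done
None
```

The job is handed in: both spacers are piled on the empty plinth within about 1 mm, the filter lies between the stage rails, the knob is three clicks clockwise, and the top camera showed the timer, beaker and vial unmoved; no verdict came back.

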